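Set the polarizer ring to its marker and lock it

TASK

Push the lever of the polarizer stage round its scale until the pointer aims at the middle of the tall round marker pin (not at the low square marker), and leave it at rest there; only then press the lock button on the far side of the stage fully down. Work with the fingertips alone: do not grip or pinch the lever, and leave the loose things on and around the stage where they stand.

Things in the scene. Friction and masses are not known exactly. Their poses are not given: they have to be found in the camera images.
- stage: polarizer stage, fixed to the bench: a round pale bare-metal plate 236 mm across and 12 mm thick. Origin: centre of its underside, on the vertical axis of the ring. Its -x axis points to the middle of the black graduation (a tick every 5 degrees, a longer one every 15) on the front half, its +x axis to the lock button on the far side, z up. It stands at a different place and yaw each time
- ring (a joint): angle of the rotating ring and its lever, rad, stops at -1.31 and 1.31. 0: the lever lies along the stage's -x axis; positive turns counter-clockwise seen from above. Stiff: about 1.5 N pushes it at the paddle, and it stays where it is left, without spring back
- ring_center (a point): point on the ring's axis, 15 mm above the bench; turns with the ring. Its -x axis is the direction in which the lever and pointer point. The dark knurled ring is 93 mm across and reaches to 30 mm above the bench
- lever_mid (a point): point on the upright black paddle that is pushed, 60 mm from the ring's axis and 60 mm above the bench; turns with the ring. The paddle is 20 mm long radially, 8 mm thick along the arc, and stands from 24 to 80 mm above the bench on a flat dark steel arm 12 mm wide
- pointer_tip (a point): end of the pointer on the lever's arm, 76 mm from the ring's axis, 19.5 mm above the bench
- lever_left: half of the paddle on its +y side in the ring's frame (20 x 4 x 56 mm), origin at the middle of its foot, 24 mm above the bench
- lever_right: the other half of the paddle, on its -y side (20 x 4 x 56 mm), origin at the middle of its foot
- tall_pin_top (a point): top centre of the tall round dark steel marker pin (12 mm thick, 24 mm high, on a foot 16 mm across) that stands fast on the plate's graduation about 86 to 106 mm from the ring's axis, on the left or the right side, its top 36 mm above the bench. The pointer is set to this one
- square_marker_top (a point): top centre of the low square dark steel marker (20 x 20 x 8 mm) that stands fast on the plate on the other side, its top 20 mm above the bench. Not to be set to
- lock (a joint): travel of the lock button, m: 0 up, 0.006 fully down. It needs 3 to 4 N, has no spring, and stays down
- lock_top (a point): centre of the top of the lock button, a black round button 28 mm across in a dark housing 42 mm across, 88 mm behind the ring's axis (stage +x); its top is 31 mm above the bench when up, 25 mm when down
- cuvette: loose clear square cup, 24 mm, standing on the plate to the left of the ring; origin at the middle of its underside. To be left alone
- vial: loose glass vial with a screw cap, 25 mm thick, 50 mm high, on the bench left of the stage; origin at the middle of its underside. To be left alone
- cap: loose bottle cap, 33 mm across, 22 mm high, on the bench to the right of the stage; origin at its underside. To be left alone
- beaker: loose small glass beaker, 43 mm across, 58 mm high, on the bench to the right of the stage; origin at its underside. To be left alone
- spout_funnel: loose white funnel standing on its rim, 62 mm across, 64 mm high, on the bench at the left; origin at its underside. To be left alone

How it is judged (in metres and radians):
On the way, in this order (a step that is already met when the one before it is completed fails the run):
1. the pointer rests aimed at the tall round pin, the lock button still up (y of tall_pin_top in the frame of ring_center between -0.004 and 0.004 m and velocity of joint ring between -0.05 and 0.05 rad/s and value of joint lock below 0.002 m), for 0.3 s.
2. the lock button is pressed down (y of tall_pin_top in the frame of ring_center between -0.004 and 0.004 m and value of joint lock above 0.0045 m), for 0.1 s.
At the end, for the whole second after the job is handed in: the middle of the tall round pin lies within 4 mm of the pointer's line (the line from the ring's axis through the pointer), the ring is at rest, and the lock button is down by more than 4.5 of its 6 mm (all of step 2 and velocity of joint ring between -0.05 and 0.05 rad/s); the robot touches nothing.
It fails at once if the lever is gripped or pinched (fingers press on both its halves at once, over 2 N each) (contact force between the fingers and lever_left above 2 N and contact force between the fingers and lever_right above 2 N).
It fails at once if the lock button is pressed while the pointer is off the tall pin (value of joint lock above 0.003 m and not (y of tall_pin_top in the frame of ring_center between -0.004 and 0.004 m)).
It fails at once if the cuvette cup, vial, bottle cap, beaker or funnel is moved or lifted more than 20 mm (distance of any of cuvette, vial, cap, beaker, spout_funnel from where it was at the start of the episode above 0.02 m).
It also fails if it takes over 48 s, if anything falls off the work surface, if the arm or the gripper's body presses on something with over 40 N, if the wrist force passes 120 N, or if a joint passes its speed limit or range.

ROBOT

A 6-joint arm with a two-finger parallel gripper is mounted at the origin on a cart in front of the work surface, level with it; the furniture and walls round the work are solid. World frame = base frame: x ahead of the robot, y to its left, z up, the work surface at z = 0. Lengths are in mm, angles in rad, forces in N, time in s.
With the tool pointing down it reaches from about 350 to 775 mm from the base axis. Payload 7.3 kg.
Tool frame: the origin (TCP) lies midway between the tips of the shut fingers; the grasp point (between the pads) lies 19 mm behind it; z points along the fingers, y is the line along which they close (so a half turn about z gives the same grasp; the last joint's range is limited). The gripper opens to 92 mm and grips with 3 to 60 N. Pads are 19 mm wide; open, the fingers measure 130 mm over their backs; the gripper's body (75 mm by 190 mm) begins 47 mm behind the grasp point.
Start: joints at [1.063, 0.342, 1.524, -0, 1.275, -0.146], TCP at [185.815, 491.037, 226.741] pointing down, gripper open.
Joint ranges: [-2.53, 2.53], [-0.77, 2.02], [0.04, 2.7], [-1, 4.14], [0.28, 2.66], [-3.11, 3.11]. Speed limits (rad/s): [2.57, 2.57, 3.14, 3.14, 3.14, 3.14].

INTERFACE

Orientations are given as [roll, pitch, yaw] about the fixed x, y, z axes, in that order (R = Rz(yaw) Ry(pitch) Rx(roll)).
In Python, from plant import readout, vision, order, models gives the robot as it stands. The module is installed in compiled form; this text tells all that it offers.
- The arm moves only by the tool step_arm, never from a script. Its argument "series" is text: rows parted by semicolons, each of 7 numbers parted by spaces: the gripper's target within -1 to 1 (shut at 1, half-way at 0, fully open at -1), then the shift along the tool's x, y, z each as a share of 80 mm, from -1 to 1, then the turn, a rotation vector about the tool's x, y, z each as a share of 2 pi rad, from -1 to 1. In form: jaw x y z ax ay az; .... A call has 1 to 20 rows; each row is the pose to reach, as a shift and turn from the pose commanded when the call began, along the tool's axes at that moment, turning the shorter way round; what a row does not reach only later rows make up. A row lasts 1/10 s, in which the tool goes at most 50 mm and 8.59 degrees, less where a joint would pass 70% of its speed; a pose out of reach is approached as far as the arm can. A call with a number of a shift or a turn outside -1 to 1 is refused whole. A call with a gripper value outside its range is refused whole. The fingers move at their own pace and stop on an object; the grip force is fixed at half the most. Time passes only in rows, so rows that repeat a pose let the fingers close. It gives the time, the measured TCP pose, the force, the opening and the grip force at its end, in the units of the state.
- readout.get_obs(): the state, without advancing time (a new reading comes with each control period).
- vision.capture(name): name is "scene" or "side" or "wrist"; returns a dict with "frame" (400x640x3 uint8, red, green, blue), "depth" (400x640 float32, mm along the optical axis (not along the pixel's ray), 0 where there is no reading), "fovy" (degrees; the focal length in pixels is half the picture's height over the tangent of half this angle, whatever the lens; pixels are square), "cx", "cy" (the principal point, pixels), "rvec" (rotation vector, rad) and "tvec" (3), from world to camera coordinates, as OpenCV has them; the wrist camera has in their place "mount" (4x4, takes a point from camera to tool coordinates, whose origin is the TCP and whose axes are the flange's). Camera axes: x right, y down, z forward; pixel columns grow to the right and rows downward; lengths in mm; the calibration is good to about 2 mm. A picture is of the moment at which its call begins: read the wrist's pose just before it.
- order.close_job(): hands the job in; it is judged then, once.
Trained networks look in a picture, given as the dict that the camera call returned (one of the last four; its "shot" number tells which), for a name from the list of things; names that differ only in an ending like _2 or _b are one class to them, and where a whole thing is asked for, a point or a joint stands for the part that bears it (a point fixed in the world has none). Each returns a list of dicts, best first, with "p" (0 to 1); they miss things now and then, are a little off and sometimes report something else, mostly with a low value. They report only what shows in the picture. A call takes as long as a camera call.
- models.look_for(picture, thing): "position" ([column, row] in pixels, amid what is visible of it).
- models.pinpoint(picture, thing): "position" ([column, row] in pixels: a listed point, or the origin of a listed thing).
The state is a dict: "time": time; "joint_positions": joint angles; "dq": joint speeds; "tau": joint torques, N m; "tool_pos": TCP position; "tcp_rot": TCP orientation; "contact_force": force on the tool from outside, world axes, zero at the start; "moment": the same for the moment, N m; "grip_width": finger opening in mm; "finger_force": force on a finger pad.
Only numpy, scipy, OpenCV 4.12 (cv2) and the standard library are available. Lean on these libraries where they do the work, as an engineer would, in place of code of your own. Each camera call takes 0.05 s, during which the arm holds its last target. There are 200 camera calls.

## Working session

There is one attempt and no reset: what is moved stays moved. The work goes in short steps, Python scripts to look and compute and a tool call to move; the robot and the scene stay as the last step left them, time stands still between calls to the robot, and variables do not carry over. Pictures are saved under pics/ and viewed, at most 13 in all, crops included, and the job is handed in when it is done.

Besides the shell and the picture viewer there is one more tool, called after "Request:" by a JSON object that holds its "api" and its "payload", one argument or row to a line. step_arm: Moves the arm, as the interface text tells. Shift numbers are shares of 80 mm and turn numbers shares of 2 pi rad, none past 1 either way. Its arguments: {"type":"object","properties":{"series":{"type":"string"}},"required":["series"]}

```bash
mkdir -p pics; cat > h.py <<'E'
import numpy as np, cv2
from scipy.spatial.transform import Rotation as R
from plant import readout, vision, order, models
def cam(p):
    f=p["frame"].shape[0]/2/np.tan(np.radians(p["fovy"])/2)
    if "rvec" in p:
        Rm=cv2.Rodrigues(np.array(p["rvec"],float))[0]; return f,Rm.T,-Rm.T@np.array(p["tvec"],float).ravel()
    o=p["obs"]; M=np.array(p["mount"]); T=R.from_euler("xyz",o["tcp_rot"]).as_matrix()
    return f,T@M[:3,:3],T@M[:3,3]+np.array(o["tool_pos"])
def shot(n):
    o=readout.get_obs(); p=vision.capture(n); p["obs"]=o; return p
def onz(p,uv,z):
    f,A,c=cam(p); d=A@np.array([(uv[0]-p["cx"])/f,(uv[1]-p["cy"])/f,1]); return c+d*(z-c[2])/d[2]
def save(p,n): cv2.imwrite(f"pics/{n}.png",p["frame"][:,:,::-1])
E
python3 - <<'E'
from h import *
print(readout.get_obs())
Z=dict(ring_center=15,lever_mid=60,pointer_tip=19.5,tall_pin_top=36,square_marker_top=20,lock_top=31,cuvette=12,vial=0,cap=0,beaker=0,spout_funnel=0)
for n in("scene","side"):
    p=shot(n); save(p,n+"1")
    for t,z in Z.items():
        r=models.pinpoint(p,t)[:2]
        print(n,t,[(round(q["p"],2),np.round(q["position"]),np.round(onz(p,q["position"],z))) for q in r])
E
```

```text
{'time': 0.0, 'joint_positions': array([ 1.06297984e+00,  3.42678686e-01,  1.52503172e+00, -4.09288449e-05,
        1.27538400e+00, -1.46029395e-01]), 'dq': array([-0.00043277, -0.00196415,  0.00027857,  0.00015424, -0.00065255,
       -0.00027137]), 'tau': array([ 1.17484367e-03, -4.31249464e+01, -2.44212914e+01,  7.18196877e-02,
        5.59981016e-02, -1.49091438e-04]), 'tool_pos': array([185.62474672, 490.64879605, 226.06268373]), 'tcp_rot': array([-3.14010118e+00, -1.79800710e-04,  2.77981738e+00]), 'contact_force': array([-0.45820225, -0.18689394,  0.12399378]), 'moment': array([ 0.009346  , -0.02720905,  0.04072165]), 'finger_force': 0.0, 'grip_width': 91.54287185768187}
scene ring_center [(0.89, array([330., 247.]), array([501., -10.,  15.])), (0.41, array([352., 222.]), array([602.,  24.,  15.]))]
scene lever_mid [(0.65, array([323., 245.]), array([462., -31.,  60.]))]
scene pointer_tip [(0.87, array([317., 262.]), array([443., -35.,  20.]))]
scene tall_pin_top [(0.48, array([336., 263.]), array([464., -77.,  36.]))]
scene square_marker_top [(0.52, array([291., 246.]), array
[... 666 characters left out ...]
array([467., 342.,  15.]))]
side lever_mid [(0.77, array([344., 186.]), array([460., -20.,  60.]))]
side pointer_tip [(0.76, array([350., 195.]), array([445., -53.,  20.]))]
side tall_pin_top []
side square_marker_top [(0.43, array([353., 205.]), array([427.,  22.,  20.]))]
side lock_top [(0.39, array([298., 195.]), array([596.,  13.,  31.]))]
side cuvette [(0.54, array([320., 211.]), array([519.,  70.,  12.]))]
side vial []
side cap [(0.36, array([343., 185.]), array([ 482., -180.,    0.]))]
side beaker [(0.73, array([303., 186.]), array([ 610., -141.,    0.])), (0.45, array([348., 195.]), array([455., -92.,   0.]))]
side spout_funnel [(0.64, array([324., 263.]), array([465., 331.,   0.]))]
```

```bash
python3 - <<'E'
from h import *
p=shot("wrist"); print(p["mount"],p["fovy"],p["cx"],p["cy"])
E
```

```text
[[-6.72967640e-05 -9.56155913e-01 -2.92858097e-01  8.01475692e+01]
 [ 9.99999970e-01  4.24216166e-06 -2.43643358e-04  1.22800761e+00]
 [ 2.34203389e-04 -2.92858104e-01  9.56155885e-01 -1.56980320e+02]
 [ 0.00000000e+00  0.00000000e+00  0.00000000e+00  1.00000000e+00]] 61.41549166515977 317.01880471982315 202.8811640815012
```

View pics/scene1.png

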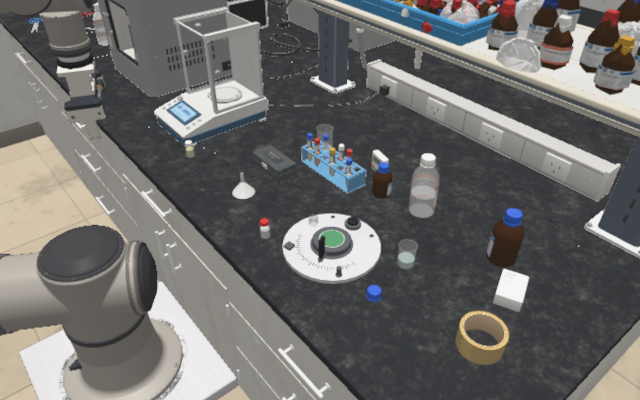

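Request:
{"api": "step_arm", "payload": {
  "series": "1 -1 -1 -0.5 0 0 0; 1 -1 -1 -0.5 0 0 0; 1 -1 -1 -0.5 0 0 0"
}}

```text
time: 1.55
tool_pos: [233.3, 385.7, 268.1]
tcp_rot: [3.141, 0.001, 2.779]
contact_force: [-0.5, -0.4, 0.1]
grip_width: 72.3
finger_force: 0.0
```

Request:
{"api": "step_arm", "payload": {
  "series": "1 -1 -1 -0.5 0 0 0; 1 -1 -1 -0.5 0 0 0; 1 -1 -1 -0.5 0 0 0"
}}

```text
time: 1.85
tool_pos: [280.0, 282.4, 308.3]
tcp_rot: [3.14, 0.002, 2.778]
contact_force: [-0.4, 0.1, -0.4]
grip_width: 48.3
finger_force: 0.0
```

Request:
{"api": "step_arm", "payload": {
  "series": "1 -1 -1 0 0 0 0; 1 -1 -1 0 0 0 0; 1 -1 -1 0 0 0 0"
}}

```text
time: 2.15
tool_pos: [326.6, 178.2, 307.0]
tcp_rot: [-3.141, 0.002, 2.776]
contact_force: [-0.6, 0.5, 0.4]
grip_width: 24.2
finger_force: 0.0
```

Request:
{"api": "step_arm", "payload": {
  "series": "1 -1 -1 0 0 0 0; 1 -1 -1 0 0 0 0; 1 -1 -1 0 0 0 0"
}}

```text
time: 2.45
tool_pos: [373.2, 74.9, 306.8]
tcp_rot: [-3.141, 0.001, 2.776]
contact_force: [0.2, 1.1, -0.5]
grip_width: 1.7
finger_force: 0.0
```

Request:
{"api": "step_arm", "payload": {
  "series": "1 -0.9 -0.8 0.6 0 0 0; 1 -0.9 -0.8 0.6 0 0 0; 1 -0.9 -0.8 0.6 0 0 0; 1 -0.9 -0.8 0.6 0 0 0; 1 -0.9 -0.8 0.6 0 0 0"
}}

```text
time: 2.95
tool_pos: [416.4, -6.2, 259.2]
tcp_rot: [3.141, 0.0, 2.78]
contact_force: [-0.7, -0.0, -0.3]
grip_width: 0.2
finger_force: 0.0
```

```bash
python3 - <<'E'
from h import *
Z=dict(ring_center=15,lever_mid=60,pointer_tip=19.5,tall_pin_top=36,square_marker_top=20,lock_top=31,cuvette=12,vial=0,cap=0,beaker=0)
p=shot("wrist"); save(p,"w1"); print(p["obs"]["tool_pos"],p["obs"]["tcp_rot"])
for t,z in Z.items():
        r=models.pinpoint(p,t)[:2]
        print(t,[(round(q["p"],2),np.round(q["position"]),np.round(onz(p,q["position"],z),1)) for q in r])
E
```

```text
[416.35609979  -6.2477277  259.18373175] [3.14101867e+00 1.88014407e-04 2.77980718e+00]
ring_center [(0.79, array([348., 233.]), array([508.6,   3. ,  15. ]))]
lever_mid [(0.92, array([314., 219.]), array([460.1, -25. ,  60. ]))]
pointer_tip [(0.64, array([304., 202.]), array([448.6, -34. ,  19.5]))]
tall_pin_top [(0.74, array([263., 225.]), array([453.8, -89.1,  36. ]))]
square_marker_top [(0.5, array([366., 161.]), array([427.6,  53.2,  20. ]))]
lock_top [(0.67, array([304., 202.]), array([446.1, -32.7,  31. ]))]
cuvette [(0.71, array([414., 224.]), array([527.5,  85.5,  12. ]))]
vial [(0.66, array([423., 124.]), array([413.1, 133.1,   0. ]))]
cap [(0.8, array([216., 256.]), array([ 483.1, -176.1,    0. ]))]
beaker [(0.25, array([312., 211.]), array([468.8, -32.3,   0. ]))]
```

View pics/w1.png

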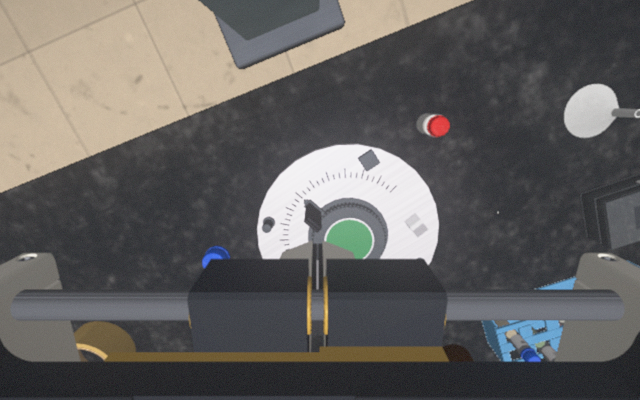

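```bash
cat >> h.py <<'E'
from scipy.optimize import least_squares
def plate(p,g,show=False):
    """fit plate centre (radius 118, top z=12) from bright region's hull points"""
    f,A,c=cam(p); hsv=cv2.cvtColor(p["frame"],cv2.COLOR_RGB2HSV)
    m=((hsv[...,2]>165)&(hsv[...,1]<40)).astype(np.uint8)
    v,u=np.nonzero(m); d=np.stack([(u-p["cx"])/f,(v-p["cy"])/f,np.ones(len(u))])
    d=A@d; P=(c[:,None]+d*(12-c[2])/d[2])[:2].T
    P=P[np.hypot(*(P-g).T)<135]; q=np.arctan2(*(P-g).T[::-1]); r=np.hypot(*(P-g).T)
    b=np.round(np.degrees(q)/4).astype(int); E=np.array([P[b==k][r[b==k].argmax()] for k in np.unique(b)])
    E=E[np.hypot(*(E-g).T)>95]
    s=least_squares(lambda x:np.hypot(*(E-x).T)-118,g,loss="soft_l1")
    return s.x,len(E),np.sqrt(np.mean(s.fun**2))
E
python3 - <<'E'
from h import *
for n in("scene","side","wrist"):
    p=shot(n); print(n,plate(p,np.array([507,0.])))
    if n=="scene":
        f=p["frame"][195:295,265:400]; cv2.imwrite("pics/c.png",cv2.resize(f,None,fx=5,fy=5,interpolation=cv2.INTER_CUBIC)[:,:,::-1])
E
```

```text
scene (array([512.59877331,  -2.23831907]), 88, np.float64(1.3207561130630179))
side (array([513.09305483,   2.40449674]), 87, np.float64(4.233198452610018))
wrist (array([5.13521682e+02, 2.90409029e-01]), 58, np.float64(1.862039389569501))
```

View pics/c.png

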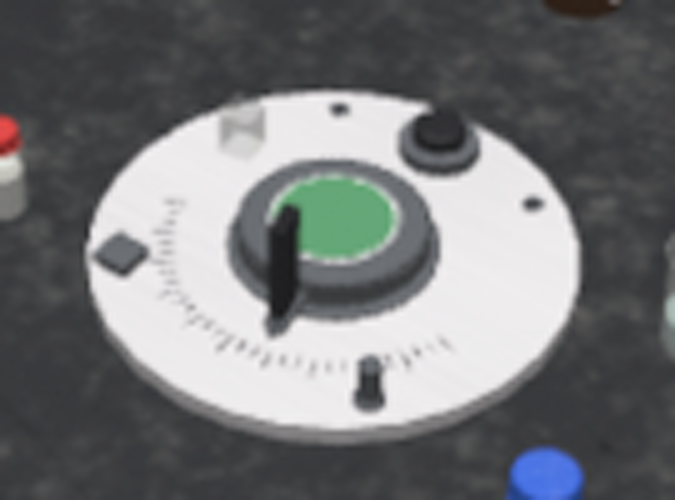

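```bash
python3 - <<'E'
from h import *
p=shot("scene"); C=np.array([513,0])
def s(n,P):
    d=P[:2]-C; print(n,P.round(1),np.hypot(*d).round(1),np.degrees(np.arctan2(d[1],d[0])).round(1)%360)
for n,uv,z in[("pin",(339,267.3),36),("pinfoot",(338.8,275.),13),("lock",(352.8,220),31),("sq",(289.2,245.8),20)]: s(n,onz(p,uv,z))
p=shot("wrist")
for n,uv,z in[("pinW",(263,225),36),("pinfootW",(269,221),13),("sqW",(368,160),20),("leverW",(314,219),60),("tipW",(304,202),19.5)]: s(n,onz(p,uv,z))
E
```

```text
pin [460.  -90.3  36. ] 104.7 239.6
pinfoot [459.3 -91.3  13. ] 105.9 239.5
lock [597.   15.8  31. ] 85.5 10.7
sq [426.   49.3  20. ] 100.0 150.4
pinW [453.7 -89.2  36. ] 107.1 236.4
pinfootW [458.2 -86.7  13. ] 102.6 237.7
sqW [427.   54.8  20. ] 102.0 147.5
leverW [460.3 -25.8  60. ] 58.7 206.1
tipW [448.7 -34.9  19.5] 73.2 208.5
```

Request:
{"api": "step_arm", "payload": {
  "series": "1 -0.17 0.31 1 0 0 0.03; 1 -0.17 0.31 1 0 0 0.03; 1 -0.17 0.31 1 0 0 0.03; 1 -0.17 0.31 1 0 0 0.03"
}}

```text
time: 4.15
tool_pos: [438.0, 11.4, 179.1]
tcp_rot: [-3.141, -0.001, 2.593]
contact_force: [0.8, -0.6, -0.2]
grip_width: 0.4
finger_force: 0.0
```

Request:
{"api": "step_arm", "payload": {
  "series": "1 0 0 1 0 0 0; 1 0 0 1 0 0 0; 1 0 0 1 0 0 0; 1 0 0 1 0 0 0"
}}

```text
time: 4.55
tool_pos: [439.2, 11.1, 100.6]
tcp_rot: [3.141, 0.002, 2.592]
contact_force: [0.0, -0.7, -0.1]
grip_width: 0.4
finger_force: 0.0
```

```bash
python3 - <<'E'
from h import *
p=shot("wrist"); save(p,"w2"); print(p["obs"]["tool_pos"],p["obs"]["tcp_rot"])
E
```

```text
[439.16835436  11.06867502 100.59250784] [3.14065867e+00 2.13139414e-03 2.59159142e+00]
```

View pics/w2.png

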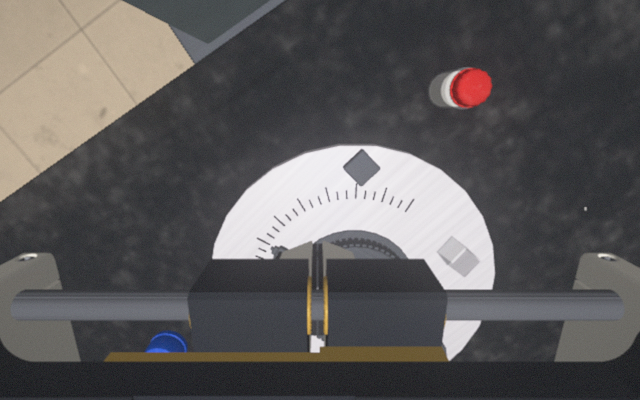

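Request:
{"api": "step_arm", "payload": {
  "series": "1 0 0 0.35 0 0 0; 1 0 0 0.7 0 0 0; 1 0 0 0.7 0 0 0; 1 -0.06 -0.04 0.7 0 0 0; 1 -0.12 -0.08 0.7 0 0 0; 1 -0.18 -0.12 0.7 0 0 0; 1 -0.24 -0.16 0.7 0 0 0; 1 -0.3 -0.2 0.7 0 0 0; 1 -0.36 -0.23 0.7 0 0 0; 1 -0.42 -0.26 0.7 0 0 0; 1 -0.48 -0.29 0.7 0 0 0; 1 -0.54 -0.33 0.7 0 0 0; 1 -0.58 -0.36 0.7 0 0 0; 1 -0.62 -0.38 0.7 0 0 0; 1 -0.62 -0.38 0.7 0 0 0"
}}

```text
time: 6.1
tool_pos: [464.7, -40.8, 42.7]
tcp_rot: [-3.142, 0.0, 2.591]
contact_force: [0.8, 0.6, 0.8]
grip_width: 0.2
finger_force: 0.0
```

```bash
python3 - <<'E'
from h import *
o=readout.get_obs(); print(o["tool_pos"],o["contact_force"])
C=np.array([513,0])
p=shot("scene")
for t,z in(("tall_pin_top",36),("lever_mid",60),("pointer_tip",19.5)):
  for q in models.pinpoint(p,t)[:1]:
    P=onz(p,q["position"],z); d=P[:2]-C; print(t,q["p"],q["position"],P,np.hypot(*d),np.degrees(np.arctan2(d[1],d[0]))%360)
f=p["frame"][195:295,265:400]; cv2.imwrite("pics/c2.png",cv2.resize(f,None,fx=5,fy=5,interpolation=cv2.INTER_CUBIC)[:,:,::-1])
E
```

```text
[464.68276325 -40.80236444  42.66489586] [0.83053921 0.58407333 0.79971322]
tall_pin_top 0.6 [338.5, 265.0] [463.77031201 -84.18255579  36.        ] 97.52058694710804 239.68104131517396
lever_mid 0.61 [334.8, 243.2] [486.36147483 -44.33453561  60.        ] 51.721968943233875 239.00033361563993
pointer_tip 0.61 [333.9, 260.4] [476.43506757 -54.05716149  19.5       ] 65.26232443980832 235.92509343432675
```

View pics/c2.png

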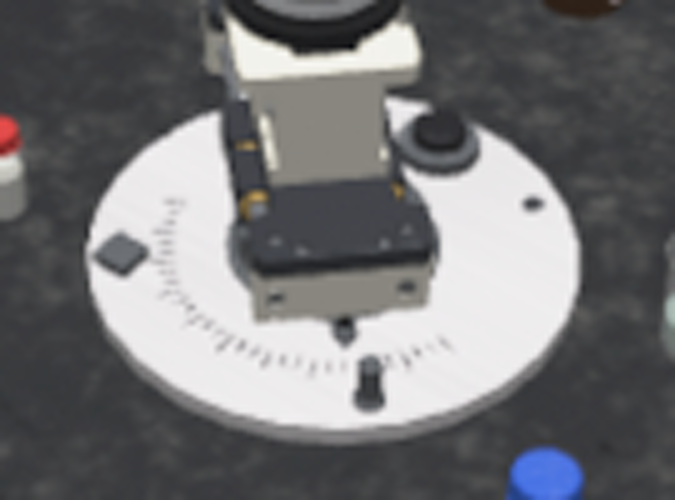

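Request:
{"api": "step_arm", "payload": {
  "series": "1 0.3 0 0 0 0 0; 1 0.3 0 0 0 0 0; 1 0.8 0 -1 0 0 0; 1 0.8 0 -1 0 0 0; 1 0.8 0 -1 0 0 0; 1 0.8 0 -1 0 0 0"
}}

```text
time: 6.9
tool_pos: [410.7, -7.0, 123.5]
tcp_rot: [3.141, 0.003, 2.592]
contact_force: [0.9, 0.6, 0.1]
grip_width: 0.3
finger_force: 0.0
```

Request:
{"api": "step_arm", "payload": {
  "series": "1 0.5 0 -1 0 0 0; 1 0.5 0 -1 0 0 0; 1 0.5 0 -1 0 0 0; 1 0.5 0 -1 0 0 0"
}}

```text
time: 7.3
tool_pos: [376.2, 13.9, 202.3]
tcp_rot: [3.141, 0.001, 2.591]
contact_force: [-0.2, -0.7, -0.6]
grip_width: 0.4
finger_force: 0.0
```

```bash
python3 - <<'E'
from h import *
p=shot("wrist"); print(p["obs"]["tool_pos"],p["obs"]["tcp_rot"]); C,n,e=plate(p,np.array([513,0.])); print(C,n,e)
np.save("w3.npy",p,allow_pickle=True)
for t,z in(("tall_pin_top",36),("lever_mid",60),("pointer_tip",19.5),("ring_center",15),("lock_top",31)):
  for q in models.pinpoint(p,t)[:1]:
    P=onz(p,q["position"],z); d=P[:2]-C; print(t,q["p"],q["position"],P,np.hypot(*d),np.degrees(np.arctan2(d[1],d[0]))%360)
f=p["frame"][120:270,200:420]; cv2.imwrite("pics/w3.png",cv2.resize(f,None,fx=3.5,fy=3.5,interpolation=cv2.INTER_CUBIC)[:,:,::-1])
E
```

```text
[376.19424407  13.8759115  202.33498134] [3.14132495e+00 7.42918146e-04 2.59145863e+00]
[5.12893361e+02 9.20505904e-03] 52 3.483911375159981
pointer_tip 0.71 [373.2, 204.0] [429.16784724  52.21497149  19.5       ] 98.66814937287346 148.0550274077368
ring_center 0.4 [427.5, 146.4] [405.78044129 128.74186899  15.        ] 167.46723956313753 129.76238763933645
```

View pics/w3.png

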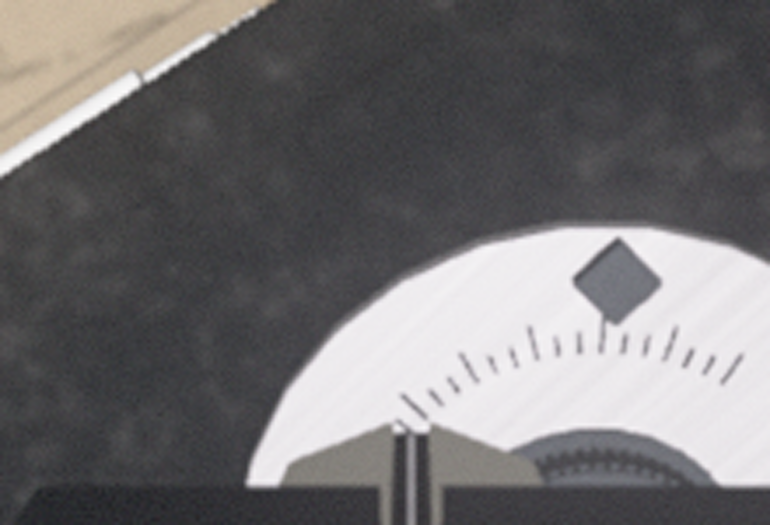

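Request:
{"api": "step_arm", "payload": {
  "series": "1 -1 0 -0.8 0 0 0; 1 -1 0 -0.8 0 0 0; 1 -1 0 -0.8 0 0 0"
}}

```text
time: 7.9
tool_pos: [448.7, -30.3, 269.5]
tcp_rot: [3.14, 0.008, 2.59]
contact_force: [0.8, 1.3, 0.6]
grip_width: 0.2
finger_force: 0.0
```

Request:
{"api": "step_arm", "payload": {
  "series": "1 -1 0.2 -0.4 0 0 0; 1 -1 0.2 -0.4 0 0 0; 1 -1 0.2 -0.4 0 0 0; 1 -1 0.2 -0.4 0 0 0; 1 -1 0.2 -0.4 0 0 0"
}}

```text
time: 8.4
tool_pos: [519.2, -55.4, 297.6]
tcp_rot: [-3.141, -0.003, 2.591]
contact_force: [0.7, 0.2, 0.6]
grip_width: 0.6
finger_force: 0.0
```

```bash
python3 - <<'E'
from h import *
p=shot("wrist"); print(p["obs"]["tool_pos"],p["obs"]["tcp_rot"]); C,n,e=plate(p,np.array([513,0.])); print(C,n,e)
np.save("w4.npy",p,allow_pickle=True)
for t,z in(("tall_pin_top",36),("lever_mid",60),("pointer_tip",19.5),("ring_center",15),("lock_top",31)):
  for q in models.pinpoint(p,t)[:1]:
    P=onz(p,q["position"],z); d=P[:2]-C; print(t,q["p"],q["position"],P,np.hypot(*d),np.degrees(np.arctan2(d[1],d[0]))%360)
f=p["frame"][110:260,200:420]; cv2.imwrite("pics/w4.png",cv2.resize(f,None,fx=3.5,fy=3.5,interpolation=cv2.INTER_CUBIC)[:,:,::-1])
E
```

```text
[519.2317755  -55.42570281 297.58355379] [-3.14096850e+00 -2.66003736e-03  2.59146738e+00]
[512.8130515    0.68063222] 91 1.4056498445676389
tall_pin_top 0.7 [395.2, 185.6] [592.38778558  17.95772505  36.        ] 81.42871876866407 12.24981051832248
pointer_tip 0.64 [292.8, 133.5] [469.3968407 -60.0882521  19.5      ] 74.68483555291947 234.45616386813856
lock_top 0.68 [394.4, 187.5] [595.77595716  16.25831301  31.        ] 84.4127232914668 10.634422896822663
```

View pics/w4.png

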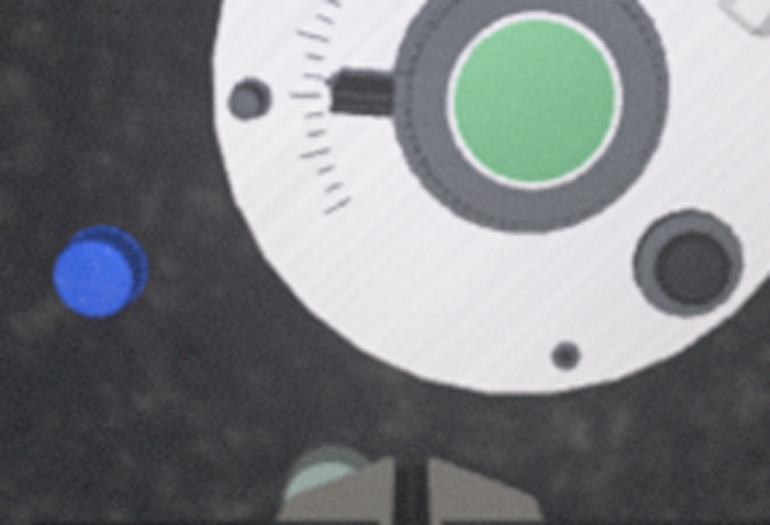

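```bash
python3 - <<'E'
from h import *
p=np.load("w4.npy",allow_pickle=True).item(); fr=p["frame"].astype(int)
g=(fr[...,1]-fr[...,0]>30)&(fr[...,1]-fr[...,2]>20); v,u=np.nonzero(g); k=(abs(u-353)<40)&(abs(v-138)<40)
uv=(u[k].mean(),v[k].mean()); print(uv,p["depth"][138,353]); G=onz(p,uv,30); print("green",G)
C=np.array([513,0.4])
for n,q,z in[("pintop",(246,102),36),("pinfoot",(256,96),14),("tip",(331,91),19.5),("paddle outer top mid",(338,102),80),("paddle in top",(396,102),80),("lock",(692,268),31)]:
    P=onz(p,(200+(q[0]-1)/3.5,110+(q[1]-1)/3.5),z)
    for c in(C,G[:2]):
        d=P[:2]-c; print(n,P.round(1),np.hypot(*d).round(1),(np.degrees(np.arctan2(d[1],d[0]))%360).round(1))
h=cv2.resize(p["frame"][125:150,260:330],None,fx=11,fy=11,interpolation=cv2.INTER_CUBIC); cv2.imwrite("pics/w5.png",h[:,:,::-1])
E
```

```text
(np.float64(352.2205438066465), np.float64(138.4060422960725)) 420.46112
green [512.72797259   0.91394038  30.        ]
pintop [459.5 -85.7  36. ] 101.3 238.2
pintop [459.5 -85.7  36. ] 101.6 238.4
pinfoot [460.  -85.1  14. ] 100.6 238.2
pinfoot [460.  -85.1  14. ] 100.9 238.5
tip [472.7 -60.   19.5] 72.6 236.3
tip [472.7 -60.   19.5] 72.9 236.7
paddle outer top mid [473.8 -53.4  80. ] 66.5 233.9
paddle outer top mid [473.8 -53.4  80. ] 66.8 234.4
paddle in top [483.3 -37.8  80. ] 48.4 232.2
paddle in top [483.3 -37.8  80. ] 48.6 232.8
lock [596.4  20.4  31. ] 85.7 13.5
lock [596.4  20.4  31. ] 85.9 13.1
```

View pics/w5.png

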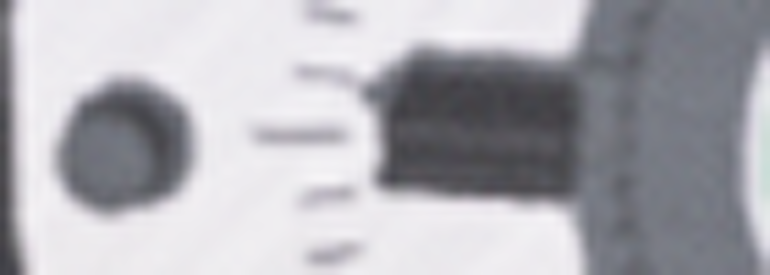

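Request:
{"api": "step_arm", "payload": {
  "series": "1 0.92 -0.2 1 0 0 0; 1 0.92 -0.2 1 0 0 0; 1 0.92 -0.2 1 0 0 0; 1 0.92 -0.2 1 0 0 0"
}}

```text
time: 9.1
tool_pos: [447.9, -30.6, 218.1]
tcp_rot: [-3.141, -0.002, 2.592]
contact_force: [1.4, -0.1, 0.1]
grip_width: 0.2
finger_force: 0.0
```

Request:
{"api": "step_arm", "payload": {
  "series": "1 0 0 1 0 0 0; 1 0 0 1 0 0 0; 1 0 0 1 0 0 0"
}}

```text
time: 9.4
tool_pos: [449.4, -31.3, 137.1]
tcp_rot: [-3.141, -0.003, 2.591]
contact_force: [-0.6, -0.8, 0.4]
grip_width: 0.0
finger_force: 0.0
```

Request:
{"api": "step_arm", "payload": {
  "series": "1 0 0 1 0 0 0; 1 0 0 1 0 0 0; 1 0 0 1 0 0 0; 1 0 0 1 0 0 0; 1 0 0 1 0 0 0"
}}

```text
time: 9.9
tool_pos: [451.8, -31.7, 61.1]
tcp_rot: [3.14, 0.005, 2.591]
contact_force: [1.0, -0.1, -0.1]
grip_width: 0.4
finger_force: 0.0
```

Request:
{"api": "step_arm", "payload": {
  "series": "1 0 0 0.2 0 0 0; 1 0 0 0.2 0 0 0; 1 0 0 0.2 0 0 0; 1 0 0 0.2 0 0 0"
}}

```text
time: 10.3
tool_pos: [450.2, -31.3, 43.9]
tcp_rot: [3.141, 0.002, 2.591]
contact_force: [0.6, 0.2, -0.4]
grip_width: 0.6
finger_force: 0.0
```

```bash
python3 - <<'E'
from h import *
o=readout.get_obs(); print(o["tool_pos"],o["contact_force"],o["joint_positions"],o["dq"])
E
```

```text
[450.22327201 -31.26048651  43.9047553 ] [ 0.64005983  0.21944256 -0.38922258] [-2.39512999e-01  4.62295388e-01  1.94976455e+00  1.80392848e-04
  7.27415513e-01 -1.26017275e+00] [ 0.00029718  0.00276696  0.00583678  0.0007372  -0.00656469 -0.00086882]
```

Request:
{"api": "step_arm", "payload": {
  "series": "1 -0.08 0 0 0 0 0; 1 -0.14 0 0 0 0 0; 1 -0.18 0 0 0 0 0; 1 -0.21 0 0 0 0 0; 1 -0.23 0 0 0 0 0; 1 -0.25 0 0 0 0 0; 1 -0.265 0 0 0 0 0; 1 -0.28 0 0 0 0 0; 1 -0.28 0 0 0 0 0; 1 -0.28 0 0 0 0 0; 1 -0.28 0 0 0 0 0"
}}

```text
time: 11.4
tool_pos: [468.5, -42.8, 42.7]
tcp_rot: [3.141, -0.0, 2.591]
contact_force: [0.1, -0.1, -0.8]
grip_width: 0.5
finger_force: 0.4
```

Request:
{"api": "step_arm", "payload": {
  "series": "1 0.1 0 0 0 0 0; 1 0.35 0 0 0 0 0; 1 0.35 0 -0.5 0 0 0; 1 0.35 0 -1 0 0 0; 1 0.35 0 -1 0 0 0"
}}

```text
time: 11.9
tool_pos: [447.3, -28.5, 127.1]
tcp_rot: [3.138, 0.009, 2.592]
contact_force: [-0.1, -0.5, 0.6]
grip_width: 0.5
finger_force: 0.0
```

Request:
{"api": "step_arm", "payload": {
  "series": "1 0 0 -1 0 0 0; 1 0 0 -1 0 0 0; 1 0 0 -1 0 0 0"
}}

```text
time: 12.2
tool_pos: [446.6, -28.5, 206.1]
tcp_rot: [3.139, 0.008, 2.592]
contact_force: [1.0, -0.2, -1.1]
grip_width: 0.6
finger_force: 0.0
```

Request:
{"api": "step_arm", "payload": {
  "series": "1 -1 0.2 -1 0 0 0; 1 -1 0.2 -1 0 0 0; 1 -1 0.2 -1 0 0 0; 1 -1 0.2 -1 0 0 0; 1 -1 0.2 -1 0 0 0; 1 -1 0.2 -1 0 0 0"
}}

```text
time: 12.8
tool_pos: [519.8, -55.8, 280.9]
tcp_rot: [-3.141, -0.003, 2.592]
contact_force: [-0.1, -0.3, -0.3]
grip_width: 0.3
finger_force: 0.0
```

```bash
python3 - <<'E'
from h import *
p=shot("wrist"); print(p["obs"]["tool_pos"],p["obs"]["tcp_rot"]); C,n,e=plate(p,np.array([513,0.])); print(C,n,e)
np.save("w4.npy",p,allow_pickle=True)
for t,z in(("tall_pin_top",36),("lever_mid",60),("pointer_tip",19.5),("lock_top",31)):
  for q in models.pinpoint(p,t)[:2]:
    P=onz(p,q["position"],z); d=P[:2]-C; print(t,q["p"],q["position"],P,np.hypot(*d),np.degrees(np.arctan2(d[1],d[0]))%360)
f=p["frame"][130:240,250:420]; cv2.imwrite("pics/w6.png",cv2.resize(f,None,fx=4.5,fy=4.5,interpolation=cv2.INTER_CUBIC)[:,:,::-1])
E
```

```text
[519.76938318 -55.80373628 280.94706267] [-3.14072262 -0.00337692  2.59154953]
[512.82969693   0.67686301] 91 1.4098281745199701
tall_pin_top 0.62 [264.5, 138.2] [455.5481675  -88.22806428  36.        ] 105.76038818832394 237.2062780274889
lever_mid 0.71 [400.4, 190.0] [586.9044454   17.34968553  60.        ] 75.92793537777338 12.684803738486746
lever_mid 0.64 [303.7, 143.9] [483.393866   -50.00982449  60.        ] 58.614063431594346 239.8545136226298
pointer_tip 0.43 [351.6, 138.9] [512.31092462  -0.56397929  19.5       ] 1.3449216748963895 247.3111324798354
lock_top 0.84 [399.8, 189.1] [595.79821179  19.57517199  31.        ] 85.09359869734668 12.831729830832396
lock_top 0.75 [303.9, 139.8] [481.78112474 -50.05254765  31.        ] 59.476776482667276 238.53158236545244
```

View pics/w6.png

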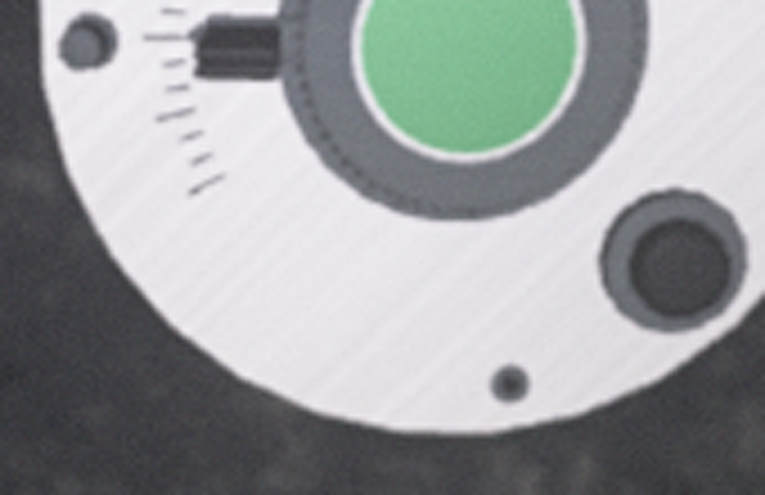

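```bash
python3 - <<'E'
from h import *
p=np.load("w4.npy",allow_pickle=True).item(); C=np.array([512.8,.7])
for n,q,z in[("pintop",(82,46),36),("pinfoot",(92,40),14),("tick o",(144,37.5),12),("tick i",(186,38.5),12),("tip",(190,34.5),19.5),("lock",(679,268),31)]:
    P=onz(p,(250+(q[0]-1.75)/4.5,130+(q[1]-1.75)/4.5),z)
    d=P[:2]-C; print(n,P.round(1),np.hypot(*d).round(1),(np.degrees(np.arctan2(d[1],d[0]))%360).round(2))
h=cv2.resize(p["frame"][122:152,255:325],None,fx=11,fy=11,interpolation=cv2.INTER_CUBIC); cv2.imwrite("pics/w7.png",h[:,:,::-1])
E
```

```text
pintop [459.2 -85.9  36. ] 101.9 238.25
pinfoot [459.6 -86.7  14. ] 102.3 238.68
tick o [466.7 -74.3  12. ] 88.1 238.4
tick i [473.  -64.5  12. ] 76.4 238.59
tip [472.3 -62.1  19.5] 74.7 237.17
lock [596.3  20.3  31. ] 85.8 13.19
```

View pics/w7.png

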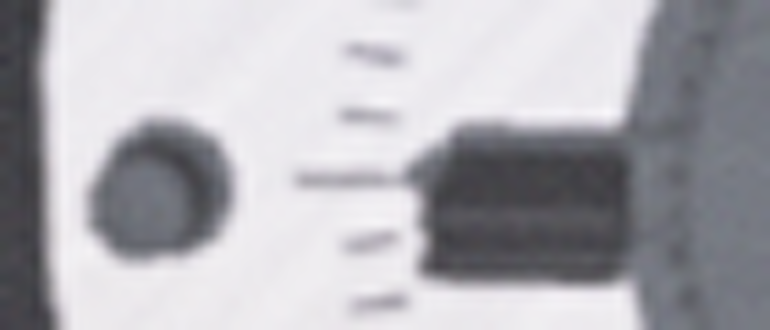

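Request:
{"api": "step_arm", "payload": {
  "series": "1 0.91 -0.19 1 0 0 0; 1 0.91 -0.19 1 0 0 0; 1 0.91 -0.19 1 0 0 0; 1 0.91 -0.19 1 0 0 0"
}}

```text
time: 13.45
tool_pos: [449.8, -30.7, 202.0]
tcp_rot: [-3.141, -0.002, 2.592]
contact_force: [0.5, 0.7, 0.6]
grip_width: 0.3
finger_force: 0.0
```

Request:
{"api": "step_arm", "payload": {
  "series": "1 0 0 1 0 0 0; 1 0 0 1 0 0 0; 1 0 0 1 0 0 0"
}}

```text
time: 13.75
tool_pos: [451.2, -31.5, 121.0]
tcp_rot: [-3.141, -0.003, 2.591]
contact_force: [0.7, -0.3, 0.7]
grip_width: 0.2
finger_force: 0.0
```

Request:
{"api": "step_arm", "payload": {
  "series": "1 0 0 0.97 0 0 0; 1 0 0 0.97 0 0 0; 1 0 0 0.97 0 0 0; 1 0 0 0.97 0 0 0; 1 0 0 0.97 0 0 0; 1 0 0 0.97 0 0 0; 1 0 0 0.97 0 0 0"
}}

```text
time: 14.45
tool_pos: [452.1, -31.5, 46.4]
tcp_rot: [3.141, 0.003, 2.591]
contact_force: [-0.9, 0.2, 0.2]
grip_width: 0.4
finger_force: 0.0
```

Request:
{"api": "step_arm", "payload": {
  "series": "1 -0.08 0 0 0 0 0; 1 -0.14 0 0 0 0 0; 1 -0.18 0 0 0 0 0; 1 -0.21 0 0 0 0 0; 1 -0.23 0 0 0 0 0; 1 -0.245 0 0 0 0 0; 1 -0.255 0 0 0 0 0; 1 -0.265 0 0 0 0 0; 1 -0.265 0 0 0 0 0; 1 -0.265 0 0 0 0 0; 1 -0.265 0 0 0 0 0"
}}

```text
time: 15.55
tool_pos: [469.1, -42.3, 45.1]
tcp_rot: [3.142, -0.0, 2.591]
contact_force: [-0.8, 0.4, -0.3]
grip_width: 0.6
finger_force: 0.4
```

Request:
{"api": "step_arm", "payload": {
  "series": "1 0.1 0 0 0 0 0; 1 0.35 0 0 0 0 0; 1 0.35 0 -0.5 0 0 0; 1 0.35 0 -1 0 0 0; 1 0.35 0 -1 0 0 0"
}}

```text
time: 16.05
tool_pos: [447.9, -28.0, 129.4]
tcp_rot: [3.139, 0.009, 2.592]
contact_force: [1.1, -0.5, -0.8]
grip_width: 0.1
finger_force: 0.0
```

Request:
{"api": "step_arm", "payload": {
  "series": "1 0 0 -1 0 0 0; 1 0 0 -1 0 0 0; 1 0 0 -1 0 0 0"
}}

```text
time: 16.35
tool_pos: [447.2, -28.0, 208.4]
tcp_rot: [3.139, 0.007, 2.591]
contact_force: [-0.1, 0.9, 0.1]
grip_width: 0.5
finger_force: 0.0
```

Request:
{"api": "step_arm", "payload": {
  "series": "1 -1 0.2 -1 0 0 0; 1 -1 0.2 -1 0 0 0; 1 -1 0.2 -1 0 0 0; 1 -1 0.2 -1 0 0 0; 1 -1 0.2 -1 0 0 0; 1 -1 0.2 -1 0 0 0"
}}

```text
time: 16.95
tool_pos: [520.5, -55.3, 283.3]
tcp_rot: [-3.141, -0.004, 2.592]
contact_force: [0.4, -0.4, 0.7]
grip_width: 0.6
finger_force: 0.0
```

```bash
python3 - <<'E'
from h import *
p=shot("wrist"); print(p["obs"]["tool_pos"],p["obs"]["tcp_rot"]); C,n,e=plate(p,np.array([513,0.])); print(C,n,e)
np.save("w4.npy",p,allow_pickle=True)
for t,z in(("tall_pin_top",36),("lever_mid",60),("pointer_tip",19.5),("lock_top",31)):
  for q in models.pinpoint(p,t)[:2]:
    P=onz(p,q["position"],z); d=P[:2]-C; print(t,q["p"],q["position"],P,np.hypot(*d),np.degrees(np.arctan2(d[1],d[0]))%360)
h=cv2.resize(p["frame"][122:152,255:325],None,fx=11,fy=11,interpolation=cv2.INTER_CUBIC); cv2.imwrite("pics/w8.png",h[:,:,::-1])
E
```

```text
[520.49023273 -55.3496423  283.29605702] [-3.14065374 -0.00352492  2.5915632 ]
[512.76913921   0.67675336] 91 1.4322025758764525
tall_pin_top 0.42 [266.2, 135.9] [455.0714966  -84.98539776  36.        ] 103.28127660500017 236.03780844221586
lever_mid 0.71 [302.2, 138.8] [478.61403736 -48.20174839  60.        ] 59.62951380058687 235.05509140016989
lock_top 0.62 [399.0, 192.9] [601.16697881  17.08223636  31.        ] 89.90727399726238 10.513730071866762
```

View pics/w8.png

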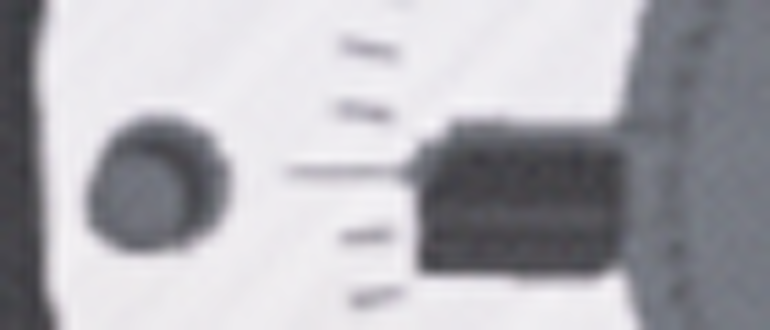

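```bash
python3 - <<'E'
from h import *
p=shot("scene"); 
for t in [(382,197),(425,214),(406,266),(335,185)]: print(t,onz(p,t,0).round())
p=np.load("w4.npy",allow_pickle=True).item(); f,A,c=cam(p)
m=(p["frame"].max(2)<85).astype(np.uint8)[170:215,375:425]
n,l,s,ce=cv2.connectedComponentsWithStats(m)
for a,b in zip(s,ce): print(a,b+[375,170],onz(p,b+[375,170],31).round(1))
E
```

```text
(382, 197) [750.  65.   0.]
(425, 214) [786. -58.   0.]
(406, 266) [ 607. -158.    0.]
(335, 185) [687. 188.   0.]
[   0    0   50   45 1532] [396.0189295  189.58746736] [595.4  15.9  31. ]
[ 14   8  22  22 373] [399.45844504 188.5924933 ] [596.5  20.2  31. ]
[ 21  20  29  25 345] [415.00289855 206.39710145] [627.7  26.2  31. ]
```

Request:
{"api": "step_arm", "payload": {
  "series": "1 -0.17 0.65 0.5 0 0 0; 1 -0.17 0.65 0.5 0 0 0; 1 -0.17 0.65 0.5 0 0 0"
}}

```text
time: 17.55
tool_pos: [560.5, -17.4, 242.9]
tcp_rot: [-3.14, -0.004, 2.594]
contact_force: [-0.0, -0.4, -0.0]
grip_width: 0.6
finger_force: 0.0
```

Request:
{"api": "step_arm", "payload": {
  "series": "1 -0.17 0.65 0.5 0 0 0; 1 -0.17 0.65 0.5 0 0 0; 1 -0.17 0.65 0.5 0 0 0; 1 -0.17 0.65 0.5 0 0 0"
}}

```text
time: 17.95
tool_pos: [599.2, 17.8, 205.9]
tcp_rot: [-3.141, 0.0, 2.592]
contact_force: [-0.1, -0.1, 0.4]
grip_width: 0.4
finger_force: 0.0
```

Request:
{"api": "step_arm", "payload": {
  "series": "1 0 0 1 0 0 0; 1 0 0 1 0 0 0; 1 0 0 1 0 0 0"
}}

```text
time: 18.25
tool_pos: [596.7, 17.6, 122.6]
tcp_rot: [-3.138, -0.006, 2.59]
contact_force: [0.4, 0.4, 0.4]
grip_width: 0.5
finger_force: 0.0
```

Request:
{"api": "step_arm", "payload": {
  "series": "1 0 0 0.9 0 0 0; 1 0 0 0.9 0 0 0; 1 0 0 0.9 0 0 0; 1 0 0 0.9 0 0 0; 1 0 0 0.9 0 0 0"
}}

```text
time: 18.75
tool_pos: [601.4, 18.1, 56.2]
tcp_rot: [3.139, 0.005, 2.591]
contact_force: [0.1, -0.7, -0.2]
grip_width: 0.5
finger_force: 0.0
```

Request:
{"api": "step_arm", "payload": {
  "series": "1 0.02 0 0.1 0 0 0; 1 0.02 0 0.15 0 0 0; 1 0.02 0 0.15 0 0 0; 1 0.02 0 0.15 0 0 0"
}}

```text
time: 19.15
tool_pos: [598.1, 19.4, 41.1]
tcp_rot: [-3.142, -0.0, 2.591]
contact_force: [-0.6, 0.8, -0.5]
grip_width: 0.3
finger_force: 0.0
```

Slow press: 41 → about 24 mm.

Request:
{"api": "step_arm", "payload": {
  "series": "1 0 0 0.04 0 0 0; 1 0 0 0.08 0 0 0; 1 0 0 0.11 0 0 0; 1 0 0 0.13 0 0 0; 1 0 0 0.15 0 0 0; 1 0 0 0.17 0 0 0; 1 0 0 0.185 0 0 0; 1 0 0 0.2 0 0 0; 1 0 0 0.2 0 0 0; 1 0 0 0.2 0 0 0"
}}

```text
time: 20.15
tool_pos: [598.0, 19.4, 25.3]
tcp_rot: [-3.142, -0.0, 2.591]
contact_force: [-2.6, 0.2, 4.6]
grip_width: 0.5
finger_force: 2.4
```

Request:
{"api": "step_arm", "payload": {
  "series": "1 0 0 0.01 0 0 0; 1 0 0 0.02 0 0 0; 1 0 0 0.03 0 0 0; 1 0 0 0.03 0 0 0; 1 0 0 0.03 0 0 0"
}}

```text
time: 20.65
tool_pos: [598.1, 19.4, 25.0]
tcp_rot: [3.141, 0.001, 2.592]
contact_force: [-8.2, 1.0, 20.7]
grip_width: 0.4
finger_force: 10.4
```

Request:
{"api": "step_arm", "payload": {
  "series": "1 0 0 -0.1 0 0 0; 1 0 0 -0.3 0 0 0; 1 0 0 -1 0 0 0; 1 0 0 -1 0 0 0; 1 0 0 -1 0 0 0"
}}

```text
time: 21.15
tool_pos: [599.6, 19.2, 104.4]
tcp_rot: [3.139, 0.004, 2.591]
contact_force: [0.5, 0.5, -0.5]
grip_width: 0.6
finger_force: 0.0
```

Request:
{"api": "step_arm", "payload": {
  "series": "1 0 0 -1 0 0 0; 1 0 0 -1 0 0 0; 1 0 0 -1 0 0 0; 1 0 0 -1 0 0 0; 1 0 0 -1 0 0 0"
}}

```text
time: 21.65
tool_pos: [597.1, 19.4, 180.3]
tcp_rot: [-3.14, -0.004, 2.591]
contact_force: [-0.3, -0.2, 0.1]
grip_width: 0.3
finger_force: 0.0
```

```bash
python3 - <<'E'
from h import *
p=shot("wrist"); d=p["depth"]; f,A,c=cam(p); print(p["obs"]["tool_pos"])
# project pin/lever region & lock if visible
C=np.array([512.8,.7])
for t,z in(("pointer_tip",19.5),("lever_mid",60),("tall_pin_top",36),("lock_top",25)):
  for q in models.pinpoint(p,t)[:1]:
    P=onz(p,q["position"],z); e=P[:2]-C; print(t,q["p"],P.round(1),np.hypot(*e),np.degrees(np.arctan2(e[1],e[0]))%360)
    u,v=np.round(q["position"]).astype(int); zc=d[v,u]; print((c+A@np.array([(u-p["cx"])/f,(v-p["cy"])/f,1])*zc).round(1))
E
```

```text
[597.05124233  19.42453523 180.25375021]
pointer_tip 0.68 [525.4  84.4  19.5] 84.61314732559686 81.43511971032618
[525.   84.7  13.3]
lever_mid 0.64 [481.5 -48.3  60. ] 58.20267634768657 237.42476426224226
[484.7 -41.4  77.7]
tall_pin_top 0.79 [456.5 -84.9  36. ] 102.4546799232218 236.64385804151203
[456.2 -84.6  35.3]
lock_top 0.86 [598.3  20.1  25. ] 87.70012971639206 12.805978714922873
[598.8  20.3  24. ]
```

```bash
python3 -c "
from plant import order
print(order.close_job())"
```

```text
the job is handed in; nothing more can be done
None
```

The lever's pointer rests about 1 mm off the middle of the tall round pin by my last measurements (4 mm allowed). The lock button was then pressed fully down (top measured at about 24–25 mm), the arm was clear of everything, and I handed the job in at about 22 s; it returned no verdict.

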